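Knock cast sanding bars out of a flip-over mould

ROBOT

A 6-joint arm with a two-finger parallel gripper is mounted at the origin on the work surface. World frame = base frame: x ahead of the robot, y to its left, z up, the work surface at z = 0. Lengths are in m, angles in rad, forces in N, time in s.
With the tool pointing down it reaches from about 0.3 to 0.75 m from the base axis. Payload 8.5 kg.
Tool frame: the origin (TCP) lies on the centre line of the jaws, within the pads' length; the fingertips stand 14 mm ahead of it and the grasp point (between the pads) lies 5 mm behind it; z points along the fingers, y is the direction in which the jaws open and shut (so a half turn about z gives the same grasp; the last joint's range is limited). The gripper opens to 85 mm and grips with 20 to 120 N. Pads are 22 mm wide; open, the fingers measure 114 mm over their backs; the gripper's body (76 mm by 85 mm) begins 54 mm behind the grasp point. The pads swing forward as they close: fully open they stand 13 mm farther back than shut.
Start: joints at [1.045, 0.381, 1.297, -0, 1.464, -0.215], TCP at [0.168, 0.524, 0.245] pointing down, gripper open.
Joint ranges: [-3.11, 3.11], [-0.89, 2.33], [0.22, 2.48], [-1.42, 4.56], [0.17, 2.85], [-2.88, 2.88]. Speed limits (rad/s): [2.39, 2.39, 3.14, 3.14, 3.14, 3.14].

INTERFACE

Orientations are given as a 3x3 rotation matrix whose columns are the frame's x, y, z axes.
In Python, from cell import arm gives the robot as it stands.
- The arm moves only by the shell command python3 -m jog 'ROWS' [OPENING] [FORCE]. ROWS is JSON, a list of rows, each a list of 4 numbers: the shift along the tool's x, y, z in m, then the turn about the tool's z in rad. A call has 1 to 12 rows; each row shifts and turns the commanded pose from where the row before left it, along the tool's axes as they then stand; what a row does not reach is not made up. A row lasts 1/10 s, in which the tool goes at most 50 mm and 8.59 degrees, less where a joint would pass 70% of its speed; a pose out of reach is approached as far as the arm can. A call is refused whole if a number of a shift passes 0.05 or a number of a turn 0.15, either way. A call with a gripper value outside its range is refused whole. OPENING is the gripper command: -1 is shut, 1 is fully open, values between are in proportion, set as the call begins (- or left out, the last holds). The fingers move at their own pace and stop on an object; FORCE is the grip in N (left out, the last holds). Time passes only in rows, so rows that do not move let the fingers close. It gives the time, the measured TCP pose, the force and the opening at its end, in the units of the state.
- arm.observe(): the state, without advancing time (a new reading comes with each control period).
- arm.capture(name): name is "scene" or "top"; returns a dict with "frame" (400x640x3 uint8, red, green, blue), "fx", "fy", "cx", "cy" (pixels), "world_to_cam" (4x4, takes a point from world to camera coordinates). Camera axes: x right, y down, z forward; pixel columns grow to the right and rows downward; lengths in m; the calibration is good to about 2 mm. A picture is of the moment at which its call begins. There is no depth.
- arm.close_job(): hands the job in, once; it reports no verdict.
The state is a dict: "time_s": time; "joint_pos": joint angles; "qvel": joint speeds; "joint_torque": joint torques, N m; "ee_pos": TCP position; "eef_rot": TCP orientation; "contact_force": force on the tool from outside, world axes, zero at the start; "moment": the same for the moment, N m; "grip_width": finger opening in m.
Only numpy, scipy, OpenCV 4.12 (cv2) and the standard library are available. Lean on these libraries where they do the work, as an engineer would, in place of code of your own. Each camera call takes 0.05 s, during which the arm holds its last target.

TASK

Demould the three cast sanding bars: flip the hinged mould tray over by its knob so that it raps down on its stops above the catch pan, and if any bar stays stuck, lift the upside-down tray part-way and let it drop again until all three have fallen into the pan. Then swing the empty tray back upright onto its rest and let go, leaving the bars in the pan. Do not touch the bars with the gripper, and leave the other things on the bench where they are.

Things in the scene. Friction and masses are not known exactly. Their poses are not given: they have to be found in the camera images.
- stand: fixed demoulding stand: dark steel base plate 190 (x) x 235 (y) x 6 mm. Origin under its centre, on the bench; z up. The tray's hinge runs along the stand's x, 55 mm above the origin. The mould tray rests on the +y side, the catch pan is on the -y side. Hinge cheeks at x = +-82 mm reach 66 mm high; two stop posts 52 mm high at x = +-71, y = -85 mm
- pan (a point): centre of the floor of the open aluminium catch pan on the stand: inside 120 (stand's x) x 93 mm (stand's y), floor 6 mm and rim 26 mm above the bench; 58.5 mm from the hinge towards the stand's -y
- hinge (a point): middle of the tray's hinge axis. The hinge is free, lightly damped: let go beyond about 1.8 rad the tray falls over and raps on the stops. Rubber lips in the pockets hold ribs on the bars' ends, so bars rarely drop if it is lowered gently; each hard rap (tray let go, not lowered, 0.7 rad or more above the stops) moves them on: mostly two raps in all, one to four possible
- tray (a joint): hinge angle of the mould tray, rad: 0 = upright on its rest (pockets open upward, on the stand's +y side), 1.57 = on edge, 3.14 = upside down on the stops over the pan (-y side). Aluminium tray 120 (along the hinge) x 84 x 26 mm, about 0.5 kg, reaching 10 to 94 mm from the hinge, its top face level with the hinge at 0
- knob (a point): centre of the tray's black disc knob, 30 mm across, 16 thick, flat faces towards the stand's +x and -x, on a 10 mm neck at the tray's free edge. In the stand's frame: x = 0, y = 125 cos(angle), z = 55 + 125 sin(angle) mm. Gripped from above across its flat faces (about 30 N) it pivots between the fingers, so the gripper can point down all the way over
- bar0_mid (a point): centre of one of three like loose terracotta cast sanding bars, 56 mm long (62 over the end ribs), 26 wide, 20 high, about 45 g, stuck at first in the tray's pockets, 2 mm below its top face. Its z in the pocket is about 43 mm with the tray upright, 60 to 71 mm upside down; fallen into the pan 16 to 37 mm
- bar1_mid (a point): centre of one of three like loose terracotta cast sanding bars, 56 mm long (62 over the end ribs), 26 wide, 20 high, about 45 g, stuck at first in the tray's pockets, 2 mm below its top face. Its z in the pocket is about 43 mm with the tray upright, 60 to 71 mm upside down; fallen into the pan 16 to 37 mm
- bar2_mid (a point): centre of one of three like loose terracotta cast sanding bars, 56 mm long (62 over the end ribs), 26 wide, 20 high, about 45 g, stuck at first in the tray's pockets, 2 mm below its top face. Its z in the pocket is about 43 mm with the tray upright, 60 to 71 mm upside down; fallen into the pan 16 to 37 mm
- mug: white mug, 80 mm across, 100 mm tall, bystander; origin under its centre
- spoon: spoon with a wooden handle lying on the robot's side of the stand, bystander; origin under its middle
- ring0: black rubber ring, 68 mm across, 9 mm thick, bystander; origin under its centre
- ring1: black rubber ring like the other, lying just beyond the stand, bystander; origin under its centre
- disc: grey sanding disc, 124 mm across, 6 mm thick, bystander; origin under its centre
- jar: jar with lid, 70 mm across, 85 mm tall, bystander; origin under its centre
Things that resemble listed ones, but are neither listed nor needed, are in the scene too. Leave any purple look-alike of the part that bears bar1_mid alone.

How it is judged:
On the way:
1. all three bars have dropped into the pan while the tray is upside down over it (x of bar0_mid in the frame of stand between -0.062 and 0.062 m and y of bar0_mid in the frame of stand between -0.106 and -0.01 m and z of each of bar0_mid, bar1_mid, bar2_mid in the frame of stand below 0.045 m and x of bar1_mid in the frame of stand between -0.062 and 0.062 m and y of bar1_mid in the frame of stand between -0.106 and -0.01 m and x of bar2_mid in the frame of stand between -0.062 and 0.062 m and y of bar2_mid in the frame of stand between -0.106 and -0.01 m and value of joint tray above 2 rad), for 0.1 s.
At the end, for the whole second after the job is handed in: The tray is upright on its rest again (hinge angle under 0.12 rad, still) and all three bars lie in the catch pan (centres inside its walls and less than 45 mm above the bench) (x of bar0_mid in the frame of stand between -0.062 and 0.062 m and y of bar0_mid in the frame of stand between -0.106 and -0.01 m and z of each of bar0_mid, bar1_mid, bar2_mid in the frame of stand below 0.045 m and x of bar1_mid in the frame of stand between -0.062 and 0.062 m and y of bar1_mid in the frame of stand between -0.106 and -0.01 m and x of bar2_mid in the frame of stand between -0.062 and 0.062 m and y of bar2_mid in the frame of stand between -0.106 and -0.01 m and value of joint tray below 0.12 rad and velocity of joint tray between -0.1 and 0.1 rad/s); the robot touches nothing.
It fails at once if the gripper's fingers touch a bar (more than 1 N) (contact force between the fingers and bar0 above 1 N or contact force between the fingers and bar1 above 1 N or contact force between the fingers and bar2 above 1 N).
It fails at once if a bystander is moved more than 40 mm (distance of any of mug, spoon, ring0, ring1, disc, jar from where it was at the start of the episode above 0.04 m).
It also fails if it takes over 64 s, if anything falls off the work surface, if the arm or the gripper's body presses on something with over 40 N, if the wrist force passes 120 N, or if a joint passes its speed limit or range.

## Working session

There is one attempt and no reset: what is moved stays moved. The work goes in short steps, Python scripts to look and compute and a shell command to move; the robot and the scene stay as the last step left them, time stands still between calls to the robot, and variables do not carry over. Pictures are saved under pics/ and viewed, and the job is handed in when it is done.

```bash
ls; mkdir -p pics
python3 - <<'E'
from cell import arm
import cv2
o=arm.observe()
for k,v in o.items(): print(k,v)
for n in("scene","top"):
    c=arm.capture(n); cv2.imwrite(f"pics/{n}0.png",c["frame"][:,:,::-1]); print(n,c["fx"],c["fy"],c["cx"],c["cy"],c["world_to_cam"])
E
```

```text
pics
time_s 0.0
joint_pos [ 1.04469698e+00  3.81241187e-01  1.29826243e+00 -4.20248534e-05
  1.46356538e+00 -2.15318556e-01]
qvel [0.00156333 0.00013466 0.00033257 0.00033016 0.00145468 0.0007799 ]
joint_torque [-1.87884179e-04 -4.48466313e+01 -2.31279874e+01 -2.22984054e-04
  4.76421046e-03  6.09929174e-06]
ee_pos [0.16807783 0.52341248 0.24468692]
eef_rot [[-9.52096380e-01  3.05797295e-01 -7.05232909e-04]
 [ 3.05797985e-01  9.52095535e-01 -1.29768252e-03]
 [ 2.74621300e-04 -1.45117763e-03 -9.99998909e-01]]
contact_force [ 0.06208171  0.74594804 -0.02482022]
moment [-0.06817198  0.03020313  0.02979114]
grip_width 0.08521318492700058
scene 487.9339340725427 487.9339340725427 319.5414182194192 197.6494400818843 [[-8.48203554e-01  5.29670111e-01 -5.52728996e-04  4.74179281e-01]
 [ 3.84066266e-01  6.14317062e-01 -6.89280531e-01 -1.69103810e-01]
 [-3.64751744e-01 -5.84862480e-01 -7.24494337e-01  1.43009903e+00]
 [ 0.00000000e+00  0.00000000e+00  0.00000000e+00  1.00000000e+00]]
top 392.2190510129699 392.2190510129699 318.93303505330016 198.58282258087547 [[ 0.00376284 -0.99997855 -0.0053604  -0.01403709]
 [-0.99670717 -0.00331623 -0.08101737  0.59090919]
 [ 0.08099785  0.0056476  -0.99669828  1.11836727]
 [ 0.          0.          0.          1.        ]]
```

View pics/scene0.png

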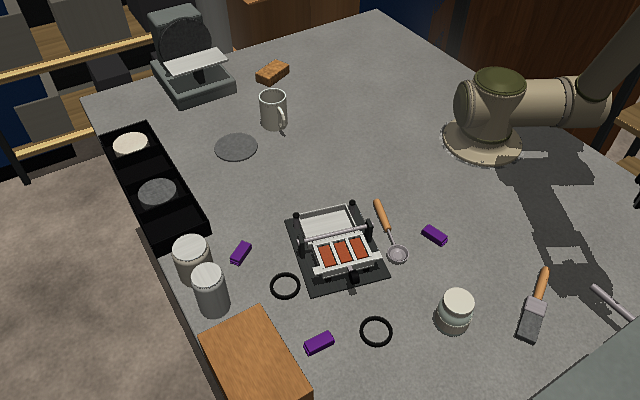

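View pics/top0.png

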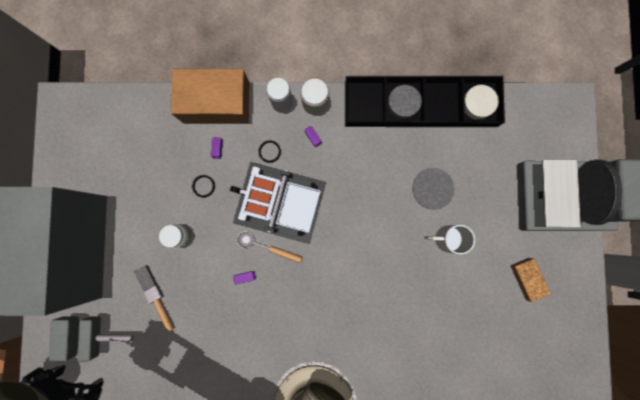

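Run:
```python
import cv2
a=cv2.imread("pics/top0.png")[145:260,210:345]; cv2.imwrite("pics/topc.png",cv2.resize(a,None,fx=5.9,fy=5,interpolation=cv2.INTER_CUBIC)[:600,:800] if 0 else cv2.resize(a,None,fx=5,fy=5,interpolation=cv2.INTER_CUBIC))
a=cv2.imread("pics/scene0.png")[190:305,275:415]; cv2.imwrite("pics/scenec.png",cv2.resize(a,None,fx=5,fy=5,interpolation=cv2.INTER_CUBIC))
```

```text
(no output)
```

View pics/topc.png

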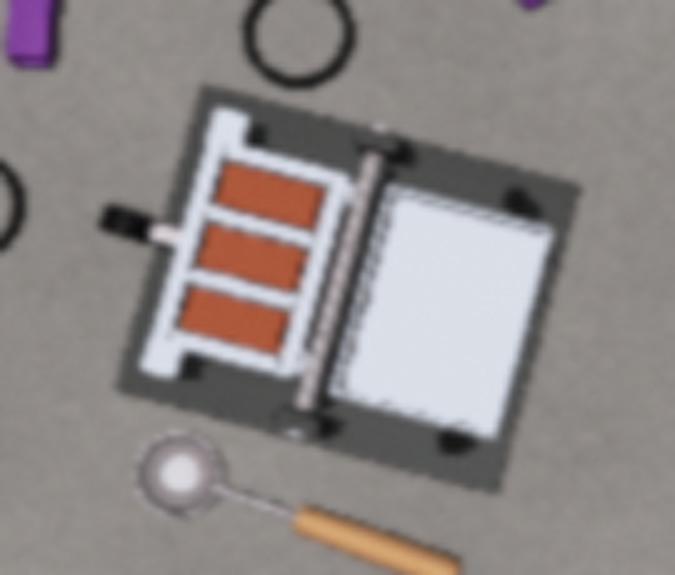

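View pics/scenec.png

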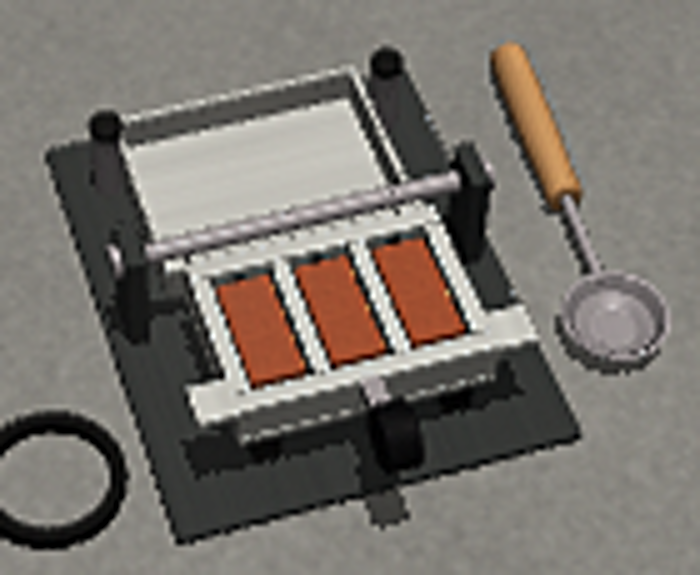

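The picture shows only one stand. Its plate corners are at top-crop (205,88), (580,187), (500,492) and (120,392), and the knob is at (127,222). Three terracotta bars sit in the tray. The purple blocks on the bench, at top (217,147), (313,136) and (244,278), are the look-alikes, so I'll leave those alone.

```bash
cat > h.py <<'E'
import numpy as np
K={"top":(392.219,318.933,198.583),"scene":(487.934,319.541,197.649)}
W={"top":np.array([[ 0.00376284,-0.99997855,-0.0053604,-0.01403709],[-0.99670717,-0.00331623,-0.08101737,0.59090919],[0.08099785,0.0056476,-0.99669828,1.11836727]]),
"scene":np.array([[-8.48203554e-01,5.29670111e-01,-5.52728996e-04,4.74179281e-01],[3.84066266e-01,6.14317062e-01,-6.89280531e-01,-1.69103810e-01],[-3.64751744e-01,-5.84862480e-01,-7.24494337e-01,1.43009903e+00]])}
def ray(n,u,v,z):
    f,cx,cy=K[n];R=W[n][:,:3];t=W[n][:,3]
    d=R.T@np.array([(u-cx)/f,(v-cy)/f,1]);o=-R.T@t
    return o+d*(z-o[2])/d[2]
def proj(n,p):
    f,cx,cy=K[n];c=W[n][:,:3]@np.asarray(p)+W[n][:,3]
    return np.array([cx+f*c[0]/c[2],cy+f*c[1]/c[2]])
E
python3 - <<'E'
from h import *
from cell import arm
P=[ray("top",210+x/5,145+y/5,.006)[:2] for x,y in((205,88),(580,187),(500,492),(120,392))]
Q=[ray("scene",275+x/5,190+y/5,.006)[:2] for x,y in((180,543),(47,150),(400,62),(580,437))]
# order: far-left(+y corner far), far pan side, near pan side, near tray side
for A in(P,Q):
    A=np.array(A);c=A.mean(0)
    yv=(A[0]-A[1]+A[3]-A[2]);xv=(A[0]-A[3]+A[1]-A[2])
    print(A.round(4).tolist(),c,np.linalg.norm(yv)/2,np.linalg.norm(xv)/2,yv/np.linalg.norm(yv),xv/np.linalg.norm(xv), np.degrees(np.arctan2(yv[1],yv[0])))
print("knob",ray("top",235.4,189.4,.055+.008), ray("scene",275+397/5,190+437/5,.055))
# hinge cheek tops in top img
print(ray("top",210+380/5,145+143/5,.062),ray("top",210+305/5,145+425/5,.062))
E
```

```text
[[0.6994, 0.1912], [0.6407, -0.0326], [0.4605, 0.0139], [0.5182, 0.2381]] [0.57971065 0.10264954] 0.23152586589927704 0.18662884921271788 [0.25152438 0.96785096] [ 0.96818745 -0.25022602] 75.43226453576835
[[0.7038, 0.1969], [0.643, -0.0299], [0.4606, 0.0138], [0.5236, 0.245]] [0.58274803 0.1064882 ] 0.23722194956873213 0.18700275086683613 [0.26083467 0.96538349] [ 0.96940013 -0.24548601] 74.8804059952251
knob [0.61298823 0.22359147 0.063     ] [0.61424784 0.22779494 0.055     ]
[0.65851143 0.08134328 0.062     ] [0.49920049 0.12166044 0.062     ]
```

```bash
cat >> h.py <<'E'
C=np.array([.5805,.104]); A=np.radians(75.15)
Y=np.array([np.cos(A),np.sin(A)]); X=np.array([Y[1],-Y[0]])
def tcp(th,r=.125,dz=0):  # tcp position with grasp point on the knob
    p=C+Y*r*np.cos(th); return np.array([p[0],p[1],.055+r*np.sin(th)-.005+dz])
def stand(p): d=np.asarray(p)[:2]-C; return np.array([d@X,d@Y,p[2]])
def rot(yaw): # tool y azimuth = yaw, z down
    y=np.array([np.cos(yaw),np.sin(yaw),0]);z=np.array([0,0,-1.]);return np.array([np.cross(y,z),y,z]).T
def rows(pos,R,targets,turns):
    p=np.array(pos,float);R=np.array(R);out=[]
    for t,w in zip(targets,turns):
        s=R.T@(np.array(t)-p);out.append([round(x,4) for x in s]+[round(w,3)]);p=p+R@np.array(out[-1][:3])
        c,s_=np.cos(w),np.sin(w);R=R@np.array([[c,-s_,0],[s_,c,0],[0,0,1]])
    return out
E
python3 - <<'E'
from h import *
from cell import arm
o=arm.observe();p=o["ee_pos"];R=np.array(o["eef_rot"])
g=tcp(0);g[2]=.17;print(g, tcp(0))
yaw=np.arctan2(R[1,1],R[0,1]);tgt=np.arctan2(X[1],X[0]);w=yaw-tgt;print(w)
n=12
ts=[p+(g-p)*(i+1)/n for i in range(n)]
for r in rows(p,R,ts,[w/n]*n):print(r)
E
```

```text
[0.61253617 0.22482501 0.17      ] [0.61253617 0.22482501 0.05      ]
1.519178501476803
[np.float64(-0.0429), np.float64(-0.0124), np.float64(0.0062), np.float64(0.127)]
[np.float64(-0.0441), np.float64(-0.0068), np.float64(0.0063), np.float64(0.127)]
[np.float64(-0.0446), np.float64(-0.0012), np.float64(0.0062), np.float64(0.127)]
[np.float64(-0.0444), np.float64(0.0044), np.float64(0.0062), np.float64(0.127)]
[np.float64(-0.0435), np.float64(0.01), np.float64(0.0063), np.float64(0.127)]
[np.float64(-0.0418), np.float64(0.0154), np.float64(0.0062), np.float64(0.127)]
[np.float64(-0.0396), np.float64(0.0205), np.float64(0.0063), np.float64(0.127)]
[np.float64(-0.0367), np.float64(0.0254), np.float64(0.0062), np.float64(0.127)]
[np.float64(-0.0332), np.float64(0.0299), np.float64(0.0062), np.float64(0.127)]
[np.float64(-0.0292), np.float64(0.0338), np.float64(0.0063), np.float64(0.127)]
[np.float64(-0.0246), np.float64(0.0371), np.float64(0.0062), np.float64(0.127)]
[np.float64(-0.0198), np.float64(0.04), np.float64(0.0062), np.float64(0.127)]
```

```bash
python3 -m jog '[[-0.043,-0.012,0.006,0.127],[-0.044,-0.007,0.006,0.127],[-0.045,-0.001,0.006,0.127],[-0.044,0.004,0.006,0.127],[-0.043,0.01,0.006,0.127],[-0.042,0.015,0.006,0.127],[-0.04,0.02,0.006,0.127],[-0.037,0.025,0.006,0.127],[-0.033,0.03,0.006,0.127],[-0.029,0.034,0.006,0.127],[-0.025,0.037,0.006,0.127],[-0.02,0.04,0.006,0.127]]' 0.0 30
cat > st.py <<'E'
from h import *
from cell import arm
import sys
o=arm.observe();p=o["ee_pos"];R=np.array(o["eef_rot"])
print("t",o["time_s"],"stand",stand(p).round(4),"yaw err",round(np.arctan2(R[1,1],R[0,1])-np.arctan2(X[1],X[0]),4),"tilt",R[:2,2].round(4),"F",np.round(o["contact_force"],1),"w",round(o["grip_width"],4),"j6",round(o["joint_pos"][5],2))
E
python3 st.py
```

```text
time_s: 1.3
ee_pos: [0.6122, 0.2217, 0.1726]
eef_rot: [[0.266, 0.964, -0.001], [0.964, -0.266, -0.0], [-0.0, -0.001, -1.0]]
contact_force: [0.1, 0.7, -0.0]
grip_width: 0.0428
t 1.3 stand [0.0004 0.1219 0.1726] yaw err -0.0103 tilt [-0.0009 -0.0001] F [ 0.1  0.7 -0. ] w 0.0428 j6 0.44
```

```bash
python3 -m jog '[[0.003,0,0.03,-0.01],[0,0,0.03,0],[0,0,0.02,0],[0,0,0,0]]' ; python3 st.py
python3 - <<'E'
from cell import arm
import cv2
c=arm.capture("scene");cv2.imwrite("pics/s1.png",cv2.resize(c["frame"][160:310,260:430,::-1],None,fx=4,fy=4,interpolation=cv2.INTER_CUBIC))
E
```

```text
time_s: 1.7
ee_pos: [0.6102, 0.2255, 0.09]
eef_rot: [[0.251, 0.968, -0.007], [0.968, -0.251, -0.001], [-0.003, -0.006, -1.0]]
contact_force: [0.4, -0.0, -0.2]
grip_width: 0.0429
t 1.7 stand [-0.0024  0.1251  0.09  ] yaw err 0.0049 tilt [-0.0066 -0.0011] F [ 0.4 -0.  -0.2] w 0.0429 j6 0.43
```

View pics/s1.png

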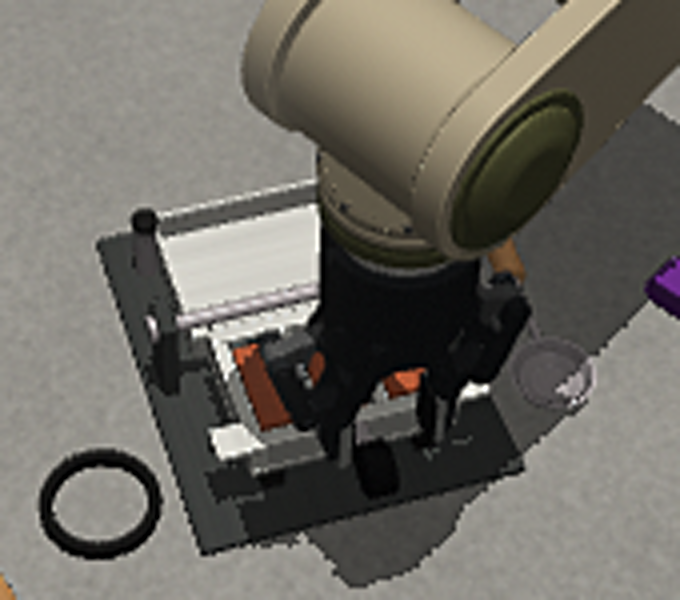

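The fingers are above the knob, which is at crop (377,468), with tips at about (342,460) and (437,440) on either side. Going down and gripping.

```bash
python3 -m jog '[[0,0.002,0.015,0],[0,0,0.015,0],[0,0,0.01,0],[0,0,0,0],[0,0,0,0]]' ; python3 st.py; python3 -m jog '[[0,0,0,0],[0,0,0,0],[0,0,0,0],[0,0,0,0],[0,0,0,0]]' -1 30;python3 st.py
```

```text
time_s: 2.25
ee_pos: [0.614, 0.2255, 0.0538]
eef_rot: [[0.251, 0.968, 0.001], [0.968, -0.251, 0.0], [0.0, 0.001, -1.0]]
contact_force: [-0.7, -0.7, 0.8]
grip_width: 0.0426
t 2.25 stand [0.0012 0.126  0.0538] yaw err 0.0053 tilt [0.0008 0.0001] F [-0.7 -0.7  0.8] w 0.0426 j6 0.43
time_s: 2.75
ee_pos: [0.6137, 0.2256, 0.0542]
eef_rot: [[0.252, 0.968, 0.001], [0.968, -0.252, 0.0], [0.001, 0.001, -1.0]]
contact_force: [-2.7, 1.9, 6.7]
grip_width: 0.0156
t 2.75 stand [0.001  0.126  0.0542] yaw err 0.0049 tilt [0.0008 0.0004] F [-2.7  1.9  6.7] w 0.0156 j6 0.43
```

Run:
```python
import numpy as np
t=np.arange(0,22)*.15
for a,b in zip(t[:-1],t[1:]): print(round(b,2),[round(.125*(np.cos(b)-np.cos(a)),4),0,-round(.125*(np.sin(b)-np.sin(a)),4),0])
```

```text
0.15 [np.float64(-0.0014), 0, np.float64(-0.0187), 0]
0.3 [np.float64(-0.0042), 0, np.float64(-0.0183), 0]
0.45 [np.float64(-0.0069), 0, np.float64(-0.0174), 0]
0.6 [np.float64(-0.0094), 0, np.float64(-0.0162), 0]
0.75 [np.float64(-0.0117), 0, np.float64(-0.0146), 0]
0.9 [np.float64(-0.0138), 0, np.float64(-0.0127), 0]
1.05 [np.float64(-0.0155), 0, np.float64(-0.0105), 0]
1.2 [np.float64(-0.0169), 0, np.float64(-0.0081), 0]
1.35 [np.float64(-0.0179), 0, np.float64(-0.0055), 0]
1.5 [np.float64(-0.0185), 0, np.float64(-0.0027), 0]
1.65 [np.float64(-0.0187), 0, np.float64(0.0001), 0]
1.8 [np.float64(-0.0185), 0, np.float64(0.0029), 0]
1.95 [np.float64(-0.0179), 0, np.float64(0.0056), 0]
2.1 [np.float64(-0.0168), 0, np.float64(0.0082), 0]
2.25 [np.float64(-0.0154), 0, np.float64(0.0106), 0]
2.4 [np.float64(-0.0137), 0, np.float64(0.0128), 0]
2.55 [np.float64(-0.0116), 0, np.float64(0.0147), 0]
2.7 [np.float64(-0.0093), 0, np.float64(0.0163), 0]
2.85 [np.float64(-0.0067), 0, np.float64(0.0175), 0]
3.0 [np.float64(-0.004), 0, np.float64(0.0183), 0]
3.15 [np.float64(-0.0012), 0, np.float64(0.0187), 0]
```

```bash
python3 -m jog '[[-0.001,0,-0.019,0],[-0.004,0,-0.018,0],[-0.007,0,-0.0175,0],[-0.0095,0,-0.016,0],[0,0,0,0]]' ; python3 st.py
```

```text
time_s: 3.25
ee_pos: [0.6078, 0.2034, 0.125]
eef_rot: [[0.252, 0.968, -0.001], [0.968, -0.252, -0.0], [-0.001, -0.0, -1.0]]
contact_force: [-2.1, 0.4, -3.0]
grip_width: 0.0153
t 3.25 stand [0.0009 0.103  0.125 ] yaw err 0.0041 tilt [-0.0006 -0.0004] F [-2.1  0.4 -3. ] w 0.0153 j6 0.39
```

```bash
python3 -m jog '[[-0.012,0,-0.0145,0],[-0.0135,0,-0.013,0],[-0.0155,0,-0.0105,0],[-0.017,0,-0.008,0],[-0.018,0,-0.0055,0],[-0.0185,0,-0.003,0],[-0.019,0,0,0],[-0.0185,0,0.003,0],[-0.018,0,0.0055,0],[0,0,0,0],[0,0,0,0]]' ; python3 st.py
python3 - <<'E'
from cell import arm
import cv2
c=arm.capture("scene");cv2.imwrite("pics/s2.png",cv2.resize(c["frame"][140:310,240:430,::-1],None,fx=3.5,fy=3.5,interpolation=cv2.INTER_CUBIC))
E
```

```text
time_s: 4.35
ee_pos: [0.5687, 0.0578, 0.1708]
eef_rot: [[0.252, 0.968, -0.003], [0.968, -0.252, -0.001], [-0.002, -0.003, -1.0]]
contact_force: [-10.1, -0.1, 3.8]
grip_width: 0.0155
t 4.35 stand [ 0.0005 -0.0476  0.1708] yaw err 0.0045 tilt [-0.0028 -0.0009] F [-10.1  -0.1   3.8] w 0.0155 j6 0.15
```

View pics/s2.png

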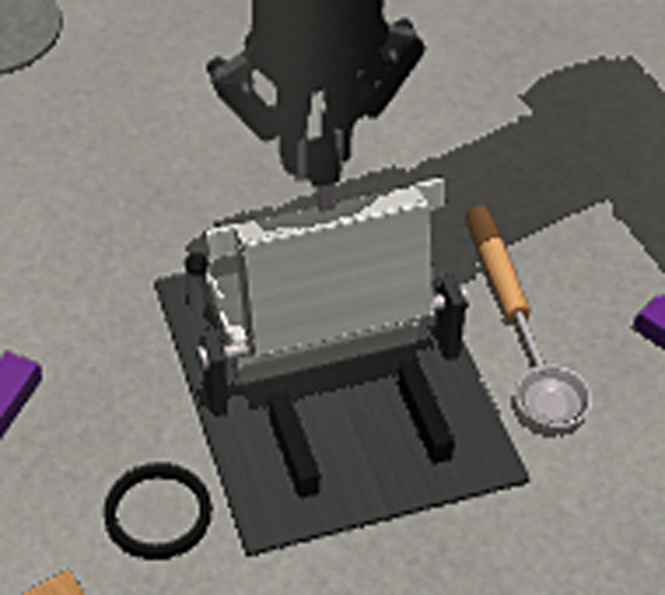

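The tray is past vertical at about 1.96 rad, with the knob held at crop (322,165). Releasing for the first rap.

```bash
python3 -m jog '[[0,0,0,0],[0,0,0,0],[0,0,0,0],[0,0,0,0],[0,0,0,0],[0,0,0,0],[0,0,0,0],[0,0,0,0]]' 0.2 ; python3 st.py
python3 - <<'E'
from cell import arm
import cv2
c=arm.capture("scene");cv2.imwrite("pics/s3.png",cv2.resize(c["frame"][140:310,240:430,::-1],None,fx=3.5,fy=3.5,interpolation=cv2.INTER_CUBIC))
E
```

```text
time_s: 5.2
ee_pos: [0.5706, 0.0595, 0.1698]
eef_rot: [[0.251, 0.968, -0.0], [0.968, -0.251, -0.0], [-0.0, 0.0, -1.0]]
contact_force: [-1.3, -0.5, -0.1]
grip_width: 0.0511
t 5.2 stand [ 0.0018 -0.0456  0.1698] yaw err 0.0053 tilt [-0.     -0.0001] F [-1.3 -0.5 -0.1] w 0.0511 j6 0.15
```

View pics/s3.png

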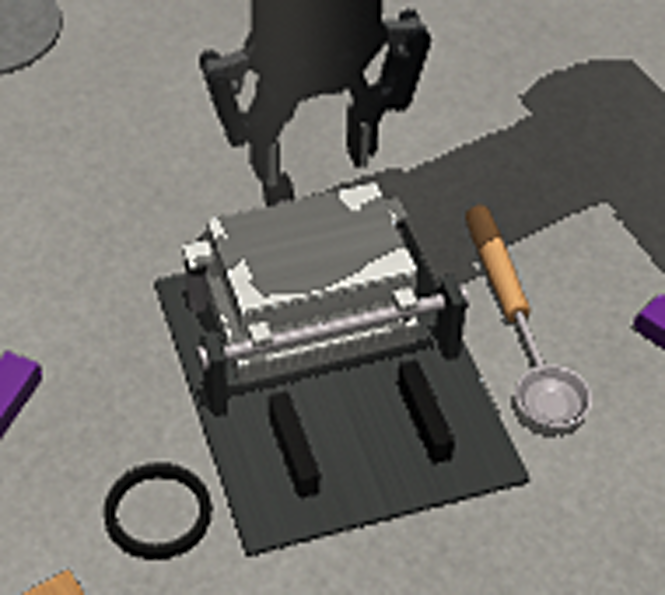

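The tray now lies upside down on its stops, but I can't see under it. Re-gripping for another rap.

```bash
python3 -m jog '[[-0.03,-0.001,0,-0.005],[-0.03,0,0,0],[-0.019,0,0.01,0],[0,0,0.03,0],[0,0,0.03,0],[0,0,0.03,0],[0,0,0.015,0],[0,0,0,0]]' 0.0 ; python3 st.py
python3 - <<'E'
from cell import arm
import cv2
c=arm.capture("scene");cv2.imwrite("pics/s4.png",cv2.resize(c["frame"][140:310,240:430,::-1],None,fx=3.5,fy=3.5,interpolation=cv2.INTER_CUBIC))
E
```

```text
time_s: 6.05
ee_pos: [0.549, -0.0167, 0.053]
eef_rot: [[0.247, 0.969, -0.004], [0.969, -0.247, 0.001], [-0.0, -0.004, -1.0]]
contact_force: [-0.2, 1.0, 0.1]
grip_width: 0.0427
t 6.05 stand [ 0.0005 -0.1247  0.053 ] yaw err 0.0101 tilt [-0.004  0.001] F [-0.2  1.   0.1] w 0.0427 j6 0.0
```

View pics/s4.png

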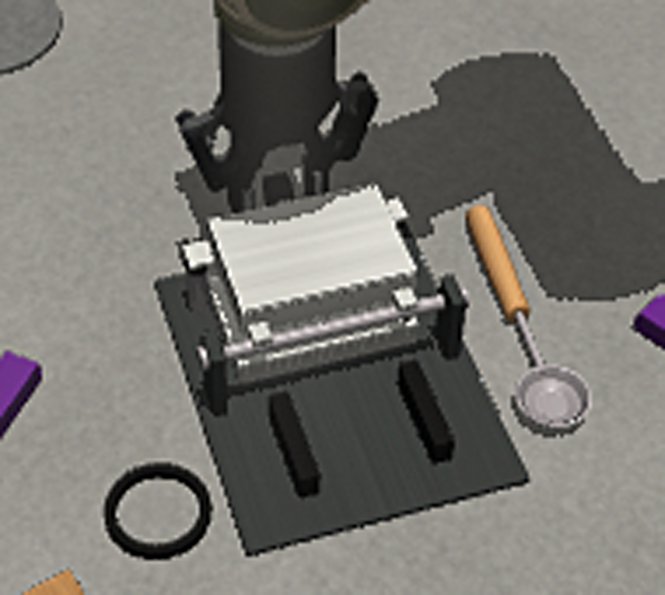

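```bash
python3 -m jog '[[0,0,0,0],[0,0,0,0],[0,0,0,0],[0,0,0,0],[0,0,0,0]]' -1 30; python3 -m jog '[[0.001,0,-0.019,0],[0.004,0,-0.018,0],[0.0065,0,-0.0175,0],[0.0095,0,-0.0165,0],[0.0115,0,-0.0145,0],[0.0135,0,-0.013,0],[0.0155,0,-0.0105,0],[0.017,0,-0.008,0],[0,0,0,0],[0,0,0,0]]' ; python3 st.py
python3 - <<'E'
from cell import arm
import cv2
c=arm.capture("scene");a=cv2.resize(c["frame"][140:280,280:400,::-1],None,fx=3.3,fy=4,interpolation=cv2.INTER_CUBIC)
c=arm.capture("top");b=cv2.resize(c["frame"][150:255,230:335,::-1],(400,560),interpolation=cv2.INTER_CUBIC)
cv2.imwrite("pics/s5.png",cv2.hconcat([a,b]))
E
```

```text
time_s: 6.6
ee_pos: [0.5487, -0.0165, 0.056]
eef_rot: [[0.247, 0.969, -0.002], [0.969, -0.247, 0.001], [-0.0, -0.002, -1.0]]
contact_force: [-7.6, 0.7, 7.1]
grip_width: 0.0156
time_s: 7.6
ee_pos: [0.5691, 0.0594, 0.1727]
eef_rot: [[0.246, 0.969, 0.001], [0.969, -0.246, 0.0], [0.001, 0.001, -1.0]]
contact_force: [-4.9, 0.8, 4.7]
grip_width: 0.0154
t 7.6 stand [ 0.0004 -0.046   0.1727] yaw err 0.0105 tilt [0.0008 0.0005] F [-4.9  0.8  4.7] w 0.0154 j6 0.15
```

View pics/s5.png

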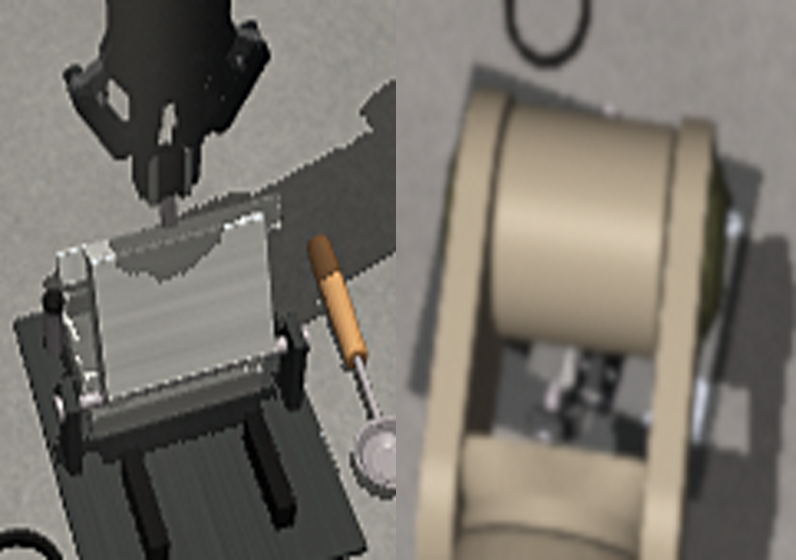

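The arm and tray hide the pan from both views. Each rap only takes about 3 s, so I'll do four raps, then bring the tray back and look.

```bash
python3 -m jog '[[0,0,0,0],[0,0,0,0],[0,0,0,0],[0,0,0,0],[0,0,0,0],[0,0,0,0],[0,0,0,0]]' 0.2 ; python3 st.py;  python3 -m jog '[[-0.03,-0.001,0,0.01],[-0.03,0,0,0],[-0.018,0,0.013,0],[0,0,0.03,0],[0,0,0.03,0],[0,0,0.03,0],[0,0,0.013,0],[0,0,0,0],[0,0,0,0]]' 0.0 ; python3 st.py
```

```text
time_s: 8.4
ee_pos: [0.5693, 0.0592, 0.1718]
eef_rot: [[0.246, 0.969, 0.0], [0.969, -0.246, -0.0], [-0.0, 0.0, -1.0]]
contact_force: [0.1, 0.3, 0.3]
grip_width: 0.0514
t 8.4 stand [ 0.0007 -0.0461  0.1718] yaw err 0.0102 tilt [ 0. -0.] F [0.1 0.3 0.3] w 0.0514 j6 0.15
time_s: 9.3
ee_pos: [0.549, -0.0161, 0.0563]
eef_rot: [[0.256, 0.967, 0.001], [0.967, -0.256, -0.0], [0.0, 0.001, -1.0]]
contact_force: [0.5, 0.2, 0.7]
grip_width: 0.0429
t 9.3 stand [ 0.0004 -0.1241  0.0563] yaw err 0.0002 tilt [ 0.0006 -0.0002] F [0.5 0.2 0.7] w 0.0429 j6 0.01
```

```bash
python3 -m jog '[[0,0,0.002,0],[0,0,0,0],[0,0,0,0],[0,0,0,0],[0,0,0,0]]' -1 30; python3 -m jog '[[0.001,0,-0.019,0],[0.004,0,-0.018,0],[0.0065,0,-0.0175,0],[0.0095,0,-0.0165,0],[0.0115,0,-0.0145,0],[0.0135,0,-0.013,0],[0.0155,0,-0.0105,0],[0.017,0,-0.008,0],[0,0,0,0],[0,0,0,0]]' ; python3 st.py; python3 -m jog '[[0,0,0,0],[0,0,0,0],[0,0,0,0],[0,0,0,0],[0,0,0,0],[0,0,0,0],[0,0,0,0]]' 0.2 ; python3 st.py;  python3 -m jog '[[-0.03,-0.001,0,0],[-0.03,0,0,0],[-0.018,0,0.013,0],[0,0,0.03,0],[0,0,0.03,0],[0,0,0.03,0],[0,0,0.013,0],[0,0,0,0],[0,0,0,0]]' 0.0 ; python3 st.py
```

```text
time_s: 9.8
ee_pos: [0.5488, -0.016, 0.0546]
eef_rot: [[0.256, 0.967, 0.001], [0.967, -0.256, -0.0], [0.0, 0.001, -1.0]]
contact_force: [-2.0, 0.2, 5.6]
grip_width: 0.0159
time_s: 10.8
ee_pos: [0.5692, 0.06, 0.1712]
eef_rot: [[0.256, 0.967, 0.002], [0.967, -0.256, 0.001], [0.001, 0.002, -1.0]]
contact_force: [2.2, 0.5, 2.1]
grip_width: 0.0157
t 10.8 stand [ 0.0003 -0.0454  0.1712] yaw err 0.0005 tilt [0.0018 0.0005] F [2.2 0.5 2.1] w 0.0157 j6 0.16
time_s: 11.5
ee_pos: [0.5688, 0.0599, 0.1708]
eef_rot: [[0.256, 0.967, -0.0], [0.967, -0.256, -0.0], [-0.0, -0.0, -1.0]]
contact_force: [0.4, -0.5, 0.2]
grip_width: 0.0512
t 11.5 stand [-0.     -0.0457  0.1708] yaw err 0.0002 tilt [-0.0001 -0.    ] F [ 0.4 -0.5  0.2] w 0.0512 j6 0.16
time_s: 12.4
ee_pos: [0.5482, -0.0153, 0.0553]
eef_rot: [[0.256, 0.967, 0.001], [0.967, -0.256, -0.0], [-0.0, 0.001, -1.0]]
contact_force: [-0.4, -0.2, 0.0]
grip_width: 0.0424
t 12.4 stand [-0.0006 -0.1236  0.0553] yaw err 0.0002 tilt [ 0.0006 -0.0002] F [-0.4 -0.2  0. ] w 0.0424 j6 0.02
```

Fourth rap, then re-grip.

```bash
python3 -m jog '[[-0.001,0,0.001,0],[0,0,0,0],[0,0,0,0],[0,0,0,0],[0,0,0,0]]' -1 30; python3 -m jog '[[0.001,0,-0.019,0],[0.004,0,-0.018,0],[0.0065,0,-0.0175,0],[0.0095,0,-0.0165,0],[0.0115,0,-0.0145,0],[0.0135,0,-0.013,0],[0.0155,0,-0.0105,0],[0.017,0,-0.008,0],[0,0,0,0],[0,0,0,0]]' ; python3 st.py; python3 -m jog '[[0,0,0,0],[0,0,0,0],[0,0,0,0],[0,0,0,0],[0,0,0,0],[0,0,0,0],[0,0,0,0]]' 0.2 ; python3 st.py;  python3 -m jog '[[-0.03,0,0,0],[-0.03,0,0,0],[-0.018,0,0.013,0],[0,0,0.03,0],[0,0,0.03,0],[0,0,0.03,0],[0,0,0.013,0],[0,0,0,0],[0,0,0,0]]' 0.0 ; python3 st.py; python3 -m jog '[[0,0,0,0],[0,0,0,0],[0,0,0,0],[0,0,0,0],[0,0,0,0]]' -1 30; python3 st.py
```

```text
time_s: 12.9
ee_pos: [0.5486, -0.0166, 0.0548]
eef_rot: [[0.256, 0.967, 0.003], [0.967, -0.256, -0.001], [0.0, 0.003, -1.0]]
contact_force: [3.8, -1.9, 6.4]
grip_width: 0.0155
time_s: 13.9
ee_pos: [0.5691, 0.0599, 0.1716]
eef_rot: [[0.256, 0.967, 0.004], [0.967, -0.256, -0.0], [0.001, 0.004, -1.0]]
contact_force: [8.2, -0.6, 2.0]
grip_width: 0.0154
t 13.9 stand [ 0.0003 -0.0456  0.1716] yaw err 0.0006 tilt [ 0.0044 -0.0003] F [ 8.2 -0.6  2. ] w 0.0154 j6 0.16
time_s: 14.6
ee_pos: [0.5676, 0.0596, 0.1708]
eef_rot: [[0.256, 0.967, -0.0], [0.967, -0.256, 0.0], [-0.0, -0.0, -1.0]]
contact_force: [-0.1, 0.8, -0.9]
grip_width: 0.0512
t 14.6 stand [-0.0011 -0.0462  0.1708] yaw err 0.0001 tilt [-0.0001  0.    ] F [-0.1  0.8 -0.9] w 0.0512 j6 0.16
time_s: 15.5
ee_pos: [0.5481, -0.0158, 0.0553]
eef_rot: [[0.256, 0.967, 0.001], [0.967, -0.256, -0.0], [0.0, 0.001, -1.0]]
contact_force: [-0.6, -0.1, 0.9]
grip_width: 0.0424
t 15.5 stand [-0.0007 -0.1241  0.0553] yaw err 0.0002 tilt [ 0.0006 -0.0001] F [-0.6 -0.1  0.9] w 0.0424 j6 0.01
time_s: 16.0
ee_pos: [0.5487, -0.016, 0.056]
eef_rot: [[0.256, 0.967, 0.003], [0.967, -0.256, -0.001], [0.0, 0.003, -1.0]]
contact_force: [3.1, 0.0, 6.7]
grip_width: 0.0156
t 16.0 stand [ 1.000e-04 -1.241e-01  5.600e-02] yaw err -0.0001 tilt [ 0.0032 -0.0006] F [3.1 0.  6.7] w 0.0156 j6 0.01
```

Now swing back to about 0.6 rad and look into the pan and the pockets.

```bash
python3 -m jog '[[0.001,0,-0.019,0],[0.004,0,-0.018,0],[0.0065,0,-0.0175,0],[0.0095,0,-0.0165,0],[0.0115,0,-0.0145,0],[0.0135,0,-0.013,0],[0.0155,0,-0.0105,0],[0.017,0,-0.008,0],[0.018,0,-0.0055,0],[0.0185,0,-0.003,0],[0.019,0,0,0]]'; python3 st.py; python3 -m jog '[[0.0185,0,0.0025,0],[0.018,0,0.0055,0],[0.017,0,0.008,0],[0.0155,0,0.0105,0],[0.014,0,0.0125,0],[0.0115,0,0.0145,0],[0.0095,0,0.016,0],[0,0,0,0]]' ; python3 st.py
python3 - <<'E'
from cell import arm
import cv2
c=arm.capture("scene");a=cv2.resize(c["frame"][170:310,280:400,::-1],None,fx=3.3,fy=4,interpolation=cv2.INTER_CUBIC)
c=arm.capture("top");b=cv2.resize(c["frame"][150:255,230:335,::-1],(400,560),interpolation=cv2.INTER_CUBIC)
cv2.imwrite("pics/s6.png",cv2.hconcat([a,b]))
E
```

```text
time_s: 17.1
ee_pos: [0.5834, 0.1134, 0.1812]
eef_rot: [[0.257, 0.967, 0.004], [0.967, -0.257, -0.002], [-0.001, 0.004, -1.0]]
contact_force: [8.3, -4.4, -4.2]
grip_width: 0.0151
t 17.1 stand [0.0004 0.0098 0.1812] yaw err -0.0003 tilt [ 0.0039 -0.0022] F [ 8.3 -4.4 -4.2] w 0.0151 j6 0.25
time_s: 17.9
ee_pos: [0.6112, 0.2163, 0.111]
eef_rot: [[0.255, 0.967, 0.007], [0.967, -0.255, 0.003], [0.004, 0.006, -1.0]]
contact_force: [11.0, 5.6, 3.8]
grip_width: 0.0155
t 17.9 stand [0.0009 0.1164 0.111 ] yaw err 0.0013 tilt [0.0072 0.0026] F [11.   5.6  3.8] w 0.0155 j6 0.41
```

View pics/s6.png

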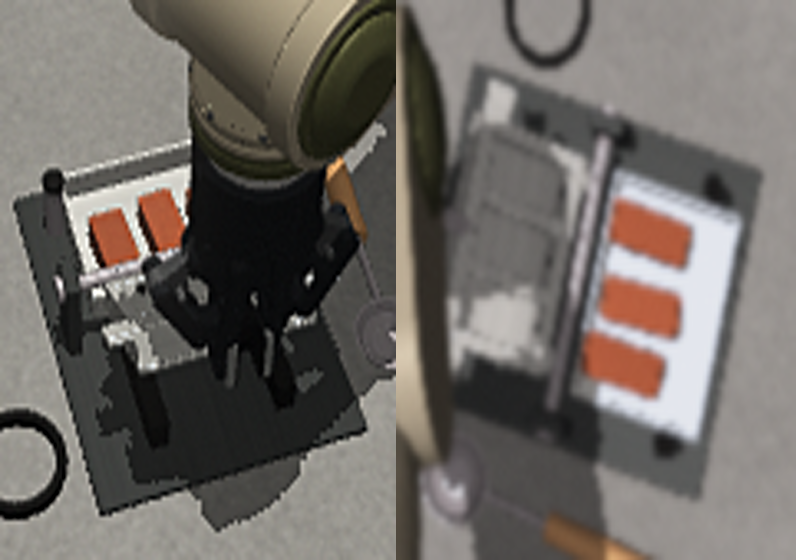

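All three bars lie in the pan, at right panel (650,235), (640,307) and (622,365). The pockets are empty. Lowering the tray the rest of the way and letting go.

```bash
python3 -m jog '[[0.004,0,0.009,0],[0.0032,0,0.009,0],[0.0025,0,0.0095,0],[0.002,0,0.0095,0],[0.001,0,0.01,0],[0,0,0.008,0],[0,0,0,0],[0,0,0,0]]' ; python3 st.py; python3 -m jog '[[0,0,0,0],[0,0,0,0],[0,0,0,0],[0,0,0,0],[0,0,0,0]]' 0.0; python3 st.py; python3 -m jog '[[0,0,-0.01,0],[0,0,-0.02,0],[0,0,-0.03,0],[0,0,-0.04,0],[0,0,-0.04,0],[0.04,0,-0.02,0],[0.04,0,0,0],[0.04,0,0,0],[0.04,0,0,0],[0,0,0,0],[0,0,0,0]]'; python3 st.py
python3 - <<'E'
from cell import arm
import cv2
c=arm.capture("scene");cv2.imwrite("pics/s7f.png",c["frame"][:,:,::-1]);a=cv2.resize(c["frame"][170:310,280:400,::-1],None,fx=3.3,fy=4,interpolation=cv2.INTER_CUBIC)
c=arm.capture("top");cv2.imwrite("pics/t7f.png",c["frame"][:,:,::-1]);b=cv2.resize(c["frame"][150:255,230:335,::-1],(400,560),interpolation=cv2.INTER_CUBIC)
cv2.imwrite("pics/s7.png",cv2.hconcat([a,b]))
E
```

```text
time_s: 18.8
ee_pos: [0.6145, 0.2285, 0.0571]
eef_rot: [[0.256, 0.967, 0.008], [0.967, -0.256, 0.004], [0.006, 0.007, -1.0]]
contact_force: [10.9, 9.4, 0.4]
grip_width: 0.0154
t 18.8 stand [0.001  0.129  0.0571] yaw err 0.0001 tilt [0.0079 0.004 ] F [10.9  9.4  0.4] w 0.0154 j6 0.43
time_s: 19.3
ee_pos: [0.6118, 0.2264, 0.0557]
eef_rot: [[0.256, 0.967, -0.0], [0.967, -0.256, -0.0], [-0.0, -0.0, -1.0]]
contact_force: [0.3, -0.2, -0.4]
grip_width: 0.0425
t 19.3 stand [-0.0012  0.1264  0.0557] yaw err 0.0 tilt [-0.0004 -0.0002] F [ 0.3 -0.2 -0.4] w 0.0425 j6 0.43
time_s: 20.4
ee_pos: [0.6526, 0.3818, 0.2157]
eef_rot: [[0.255, 0.967, -0.0], [0.967, -0.255, -0.0], [-0.0, -0.0, -1.0]]
contact_force: [-0.1, -0.5, -0.7]
grip_width: 0.0424
t 20.4 stand [-0.0015  0.287   0.2157] yaw err 0.0013 tilt [-0.0002 -0.0004] F [-0.1 -0.5 -0.7] w 0.0424 j6 0.63
```

View pics/s7.png

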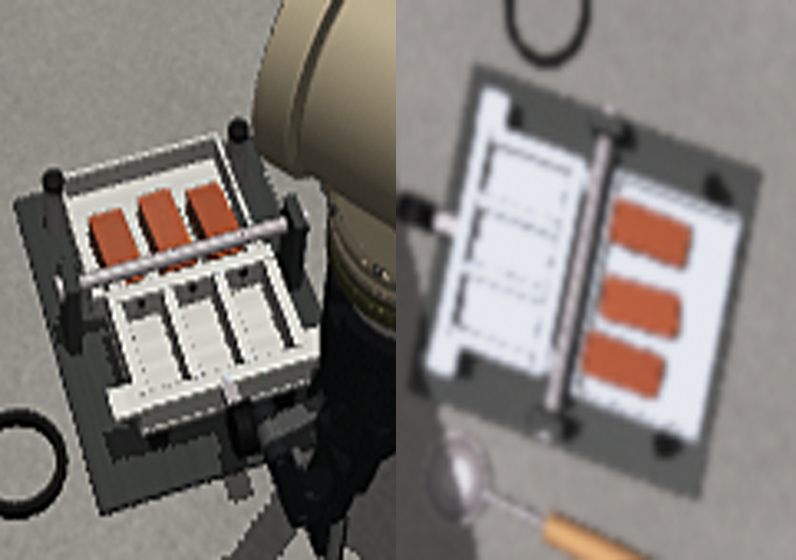

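View pics/t7f.png

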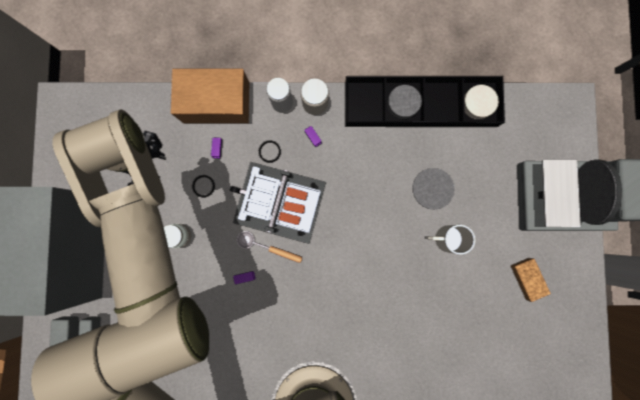

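```bash
python3 - <<'E'
from h import *
for u,v in((650,235),(640,307),(622,365)): print(stand(ray("top",230+(u-396)*105/400,150+v*105/560,.026)).round(3))
from cell import arm
print(arm.close_job())
E
python3 st.py
```

```text
[ 0.036 -0.043  0.026]
[-0.004 -0.046  0.026]
[-0.038 -0.042  0.026]
the job is handed in; nothing more can be done
None
the job is handed in; nothing more can be done
```

All three bars are in the catch pan, and the empty tray is back upright on its rest. I handed the job in at about 20 s on the robot's clock. No verdict is reported.

- **What I did:** I gripped the knob, swung the tray over and let it drop from about 1.95 rad. I then lifted it and dropped it three more times, because the pan was hidden from both cameras while the tray was over it. After that I swung the tray back, let go and moved the gripper clear.
- **Bars:** the last pictures show all pockets empty. The bar centres are at about (36, -43), (-4, -46) and (-38, -42) mm in the stand's frame, inside the pan limits. Their height comes from the bars looking flat on the pan floor; I did not measure it.
- **Tray and gripper:** the tray looks fully down on its rest. The gripper was about 0.16 m past the knob, and the force reading was below 1 N. I did not measure the hinge angle itself.
- **Bystanders:** the mug, spoon, both rings, disc and jar look unmoved in the top view.
- **Forces:** readings at the end of each move stayed below about 16 N while I was holding the knob.
- **Not confirmed:** I could not see which rap freed the bars.

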